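# Load a tube rack past the drop gate of a reader dock

### The job

Load the tube rack into the reader: with one fingertip press the black rubber rail down and hold it, so that the red drop gate sinks fully below the lane, and meanwhile push the rack from behind with the other finger along the lane until all of it is past the gate; only then let the rail come up so that the gate stands up again behind the rack. Do not grasp or lift anything: the rack stays flat on the lane with its tubes standing in it, and the things lying round the dock stay where they are.

Things in the scene. Friction and masses are not known exactly. Their poses are not given: they have to be found in the camera images.
- reader_dock: Fixed reader dock, 370 mm long: lane with aluminium deck 40 mm above the desk, white guide walls 54 mm apart inside, 4 mm thick, tops at 55 mm. Origin: on the desk, on the lane's centre line, under the gate. +x is the rack's way, z up; the rubber rail is on the -y side (robot's side). Deck from x = -200 mm to the end stop; the white reader head (132 mm high) stands on +y at x = 54 to 158 mm
- end_stop (a point): Point on the end stop's face, 162 mm past the dock's origin on the lane's centre line, 60 mm above the desk. Between the gate (blade 5 mm thick, centred on the origin) and this face the 150 mm rack has about 9 mm of play
- drop_gate (a joint): Angle of the red gate on its hinge (along x, on the dock's +y side, y = 45, z = 46 mm): 0 = closed, a 32 mm wide blade in mid-lane, 5 to 15 mm above the deck; 0.34 = down at its stop; above 0.26 the blade is wholly below the deck. A spring closes it: about 2.5 N on the rail starts it, 6 N holds it down. The rack cannot push it open
- press_rail (a point): Middle of the top of the press rail, a flat rubber-topped bar 28 mm wide, 254 mm long along the lane (dock x = -240 to +14 mm), rigid with the gate; this point is at dock x = -113 mm. Closed: y = -49 mm, 92 mm above the desk, the rail's outer edge 8 mm higher than the inner. At 0.32 rad: level, y = -59 mm, 60 mm above the desk
- rail_finger (a point): A point fixed in the dock, 60 mm above the desk at dock x = -113, y = -54 mm: a fingertip at this y and going straight down stays on the rail from closed to open, and can then slide along x over its whole length at this height, where fingertips clear guide walls and deck. A second finger 54 mm away across the lane is then over the lane's centre line, behind the rack
- tube_rack: Loose translucent white plastic five-place rack, 48 x 150 x 70 mm, 0.08 to 0.17 kg, standing in the lane before the gate. Origin: centre of its underside; its long side is its y axis and lies along the lane; its -y end leads (towards the gate) and its +y end, a flat end plate 48 mm wide and 70 mm high, trails and is the one to push. The two places next to the trailing end are empty
- tube_1: Loose test tube with blue cap, 18 mm across, 106 mm long, standing in the rack (its bottom 6 mm above the rack's underside). Origin: centre of its bottom, z up
- tube_2: Loose test tube without a cap, 16 mm across, 98 mm long, standing in the rack. Origin: centre of its bottom, z up
- tube_3: Loose test tube with red cap, 18 mm across, 106 mm long, standing in the rack. Origin: centre of its bottom, z up
- petri_dish: Bystander: closed petri dish, 94 mm across, 17 mm high, on the desk in front of the dock. Origin: centre of its underside
- sample_cup: Bystander: small white cup, 34 mm across, 20 mm high, on the desk behind the dock. Origin: centre of its underside
- stain_bottle: Bystander: white dropper bottle with red collar, 30 mm across, 96 mm high, on the desk in front of the dock. Origin: centre of its underside
- tally_counter: Bystander: white hand tally counter, 71 x 48 x 34 mm, on the desk in front of the dock. Origin: centre of its underside
Mind the look-alikes: they are no part of the job. What is shaped like the tube_1 but purple is not meant.

How it is judged (in metres and radians):
On the way, in this order (a step that is already met when the one before it is completed fails the run):
1. a finger holds the gate down while the rack is still short of it (value of joint drop_gate above 0.25 rad and contact force between the fingers and drop_gate above 0.5 N and x of tube_rack in the frame of reader_dock below -0.07 m), for 0.2 s.
2. the rack is half past the gate, which a finger still holds down (value of joint drop_gate above 0.25 rad and contact force between the fingers and drop_gate above 0.5 N and x of tube_rack in the frame of reader_dock between -0.03 and 0.05 m), for 0.1 s.
3. the rack is all past the gate, which a finger still holds down (value of joint drop_gate above 0.25 rad and contact force between the fingers and drop_gate above 0.5 N and x of tube_rack in the frame of reader_dock above 0.0775 m), for 0.1 s.
At the end, for the whole second after the job is handed in: The rack stands flat and at rest on the deck between gate and end stop (its centre 77 to 89 mm past the gate, within 6 mm of the centre line, tilt under 0.05 rad), the gate is up behind it (below 0.04 rad), and all three tubes stand in the rack (tilt under 0.25 rad) (value of joint drop_gate below 0.04 rad and x of tube_rack in the frame of reader_dock between 0.077 and 0.089 m and y of tube_rack in the frame of reader_dock between -0.006 and 0.006 m and height (world z) of tube_rack below 0.044 m and angle between tube_rack's own z axis and vertical below 0.05 rad and linear speed of tube_rack below 0.01 m/s and horizontal distance between each of tube_1, tube_2, tube_3 and tube_rack below 0.065 m and height (world z) of tube_1 between 0.04 and 0.055 m and angle between each of tube_1, tube_2, tube_3's own z axis and vertical below 0.25 rad and height (world z) of tube_2 between 0.04 and 0.055 m and height (world z) of tube_3 between 0.04 and 0.055 m); the robot touches nothing.
It fails at once if the rack is lifted more than 12 mm or tipped more than 0.12 rad (also by the gate coming up under it) (height (world z) of tube_rack above 0.052 m or angle between tube_rack's own z axis and vertical above 0.12 rad).
It fails at once if a tube is lifted more than 20 mm out of its place (height (world z) of any of tube_1, tube_2, tube_3 above 0.066 m).
It fails at once if a bystander is moved more than 20 mm (distance of any of petri_dish, sample_cup, stain_bottle, tally_counter from where it was at the start of the episode above 0.02 m).
It also fails if it takes over 43 s, if anything falls off the work surface, if the arm or the gripper's body presses on something with over 40 N, if the wrist force passes 120 N, or if a joint passes its speed limit or range.

### The arm

A 7-joint arm with a two-finger parallel gripper is mounted at the origin on a cart in front of the work surface, level with it; the furniture and walls round the work are solid. World frame = base frame: x ahead of the robot, y to its left, z up, the work surface at z = 0. Lengths are in mm, angles in rad, forces in N, time in s.
With the tool pointing down it reaches from about 425 to 950 mm from the base axis. Payload 16.7 kg.
Tool frame: the origin (TCP) lies between the finger pads; the fingertips stand 19 mm ahead of it and the grasp point (between the pads) is the TCP; z points along the fingers, y is the line along which they close (so a half turn about z gives the same grasp; the last joint's range is limited). The gripper opens to 94 mm and grips with 3 to 60 N. Pads are 16 mm wide; open, the fingers measure 119 mm over their backs; the gripper's body (75 mm by 177 mm) begins 78 mm behind the grasp point.
Start: joints at [0.588, 0.426, 0.074, 1.606, -0.034, 1.111, -0.067], TCP at [499.79, -453.636, 224.467] pointing down, gripper open.
Joint ranges: [-2.85, 2.85], [-0.5, 2.14], [-1.23, 1.37], [0.21, 2.46], [-1.02, 4.16], [0.16, 2.05], [-2.73, 2.73]. Speed limits (rad/s): [1.89, 1.89, 2.39, 2.39, 3.01, 3.01, 3.01].

### API

Orientations are given as a unit quaternion [x, y, z, w].
In Python, from rig import get_state, camera, camera_model, close_job gives the robot as it stands.
- The arm moves only by the tool apply_moves, never from a script. Its argument "moves" is a list of rows, each an object with "delta_pos": the shift along the tool's x, y, z in units of 0.2 m (1.0 is 0.2 m), a list of three; "spin": the turn about the tool's z in units of 2 pi rad (1.0 is 2 pi rad); "claw": the opening, from 0 (shut) to 1 (fully open). A call has 1 to 8 rows; each row is the pose to reach, as a shift and turn from the pose commanded when the call began, along the tool's axes at that moment, turning the shorter way round; what a row does not reach only later rows make up. A row lasts 1/12 s, in which the tool goes at most 41.7 mm and 7.16 degrees, less where a joint would pass 70% of its speed; a pose out of reach is approached as far as the arm can. A call with a number of a shift or a turn outside -1 to 1 is refused whole. A call with a gripper value outside its range is refused whole. The fingers move at their own pace and stop on an object; "force" is the grip in N (left out, the last holds). Time passes only in rows, so rows that repeat a pose let the fingers close. It gives the time, the measured TCP pose, the force, the opening and the grip force at its end, in the units of the state.
- get_state(): the state, without advancing time (a new reading comes with each control period).
- camera(name): name is "scene" or "top" or "wrist"; returns the picture (400x640x3 uint8, blue, green, red); there is no depth.
- camera_model(name): a dict with "intrinsics" (3x3 intrinsics, pixels), "extrinsics" (4x4, takes a point from world to camera coordinates). Camera axes: x right, y down, z forward; pixel columns grow to the right and rows downward; lengths in mm; the calibration is good to about 2 mm. The wrist camera is an equidistant fisheye: a pixel r from the principal point sees the ray r / f radians off the axis. A picture is of the moment at which its call begins: read the wrist's pose just before it. camera_model takes no time and is no camera call; for the wrist camera it gives the pose at the moment of the call.
- close_job(): hands the job in; it is judged then, once.
The state is a dict: "time_s": time; "qpos": joint angles; "joint_velocities": joint speeds; "joint_efforts": joint torques, N m; "tool_pos": TCP position; "eef_rot": TCP orientation; "ft_force": force on the tool from outside, world axes, zero at the start; "moment": the same for the moment, N m; "finger_gap": finger opening in mm; "grasp_force": force on a finger pad.
Only numpy, scipy, OpenCV 4.12 (cv2) and the standard library are available. Lean on these libraries where they do the work, as an engineer would, in place of code of your own. Each camera call takes 0.05 s, during which the arm holds its last target. There are 200 camera calls.

## Working session

There is one attempt and no reset: what is moved stays moved. The work goes in short steps, Python scripts to look and compute and a tool call to move; the robot and the scene stay as the last step left them, time stands still between calls to the robot, and variables do not carry over. Pictures are saved under pics/ and viewed, at most 12 in all, crops included, and the job is handed in when it is done.

Besides the shell and the picture viewer there is one more tool, called after "Emit:" as name(argument=value, ...), one argument or row to a line, values as JSON. apply_moves: Moves the arm, as the interface text tells. Shifts and turns lie within -1 to 1; 1 stands for 0.2 m of shift or 2 pi rad of turn. Its arguments: {"type":"object","properties":{"moves":{"type":"array"},"force":{"type":"number"}},"required":["moves"]}

```bash
mkdir -p pics; ls; python3 - <<'E'
from rig import *
import cv2
s=get_state();print(s)
for n in("scene","top"):
    cv2.imwrite(f"pics/{n}0.png",camera(n));m=camera_model(n);print(n,m)
E
```

```text
pics
{'time_s': 0.0, 'qpos': array([ 0.58749252,  0.42672663,  0.07379707,  1.60662939, -0.03410159,
        1.1108381 , -0.06708347]), 'joint_velocities': array([-0.00112047,  0.00099815, -0.00085658,  0.00082704,  0.00107271,
        0.00063869, -0.00261808]), 'joint_efforts': array([ 8.18799963e-04, -9.35810781e+01,  3.66662800e+00, -4.54188466e+01,
       -4.90153092e-02,  2.00710329e-02,  1.14282789e-04]), 'tool_pos': array([ 499.50614213, -453.3429291 ,  223.76771691]), 'eef_rot': array([ 9.14341056e-01,  4.04944419e-01, -3.06127186e-04, -5.98193054e-04]), 'ft_force': array([ 0.44438722, -0.31558656, -0.37077868]), 'moment': array([-0.02885587,  0.00620503,  0.00438033]), 'grasp_force': 0.0, 'finger_gap': 94.24655544728598}
scene {'intrinsics': array([[498.46218644,   0.        , 313.59044062],
       [  0.        , 498.46218644, 201.71641474],
       [  0.        ,   0.        ,   1.        ]]), 'extrinsics': array([[ 6.90688269e-01, -7.23001307e-01, -1.47927662e-02,
        -5.29826880e+02],
       [-4.99846576e-01, -4.62524496e-01, -7.32273508e-01,
         6.58191909e+01],
       [ 5.22592687e-01,  5.13166835e-01, -6.80849971e-01,
         9.23564459e+02],
       [ 0.00000000e+00,  0.00000000e+00,  0.00000000e+00,
         1.00000000e+00]])}
top {'intrinsics': array([[364.16793829,   0.        , 318.13926494],
       [  0.        , 364.16793829, 199.70488622],
       [  0.        ,   0.        ,   1.        ]]), 'extrinsics': array([[ 5.58124956e-03, -9.99983692e-01, -1.21043251e-03,
        -4.03922372e+02],
       [-9.91222062e-01, -5.37244925e-03, -1.32098296e-01,
         3.71051573e+02],
       [ 1.32089639e-01,  1.93708096e-03, -9.91235883e-01,
         8.80002404e+02],
       [ 0.00000000e+00,  0.00000000e+00,  0.00000000e+00,
         1.00000000e+00]])}
```

View pics/top0.png

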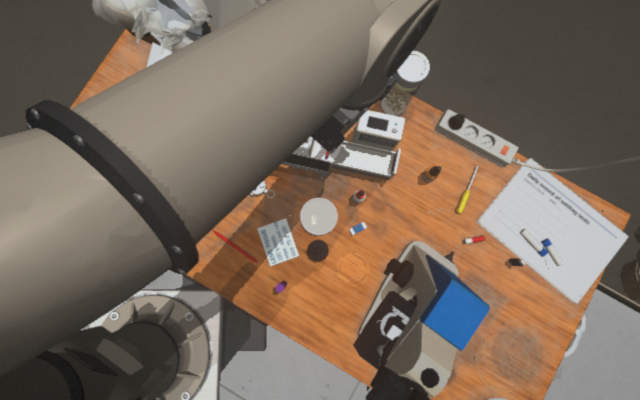

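View pics/scene0.png

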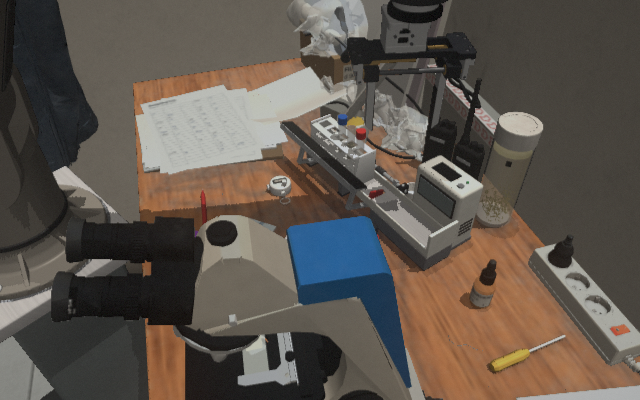

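Top: the dock runs (290,150) to (400,170), partly under the arm. Scene: rail (285,125) to (365,190), red gate about (375,193), end stop about (430,255). Enlarging both.

```bash
python3 - <<'E'
import cv2,numpy as np
a=cv2.imread("pics/scene0.png")[100:275,265:495]
b=cv2.imread("pics/top0.png")[90:210,270:430]
cv2.imwrite("pics/sc1.png",cv2.resize(a,None,fx=3.4,fy=3.4,interpolation=2))
cv2.imwrite("pics/tp1.png",cv2.resize(b,None,fx=5,fy=5,interpolation=2))
E
```

```text
(no output)
```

View pics/sc1.png

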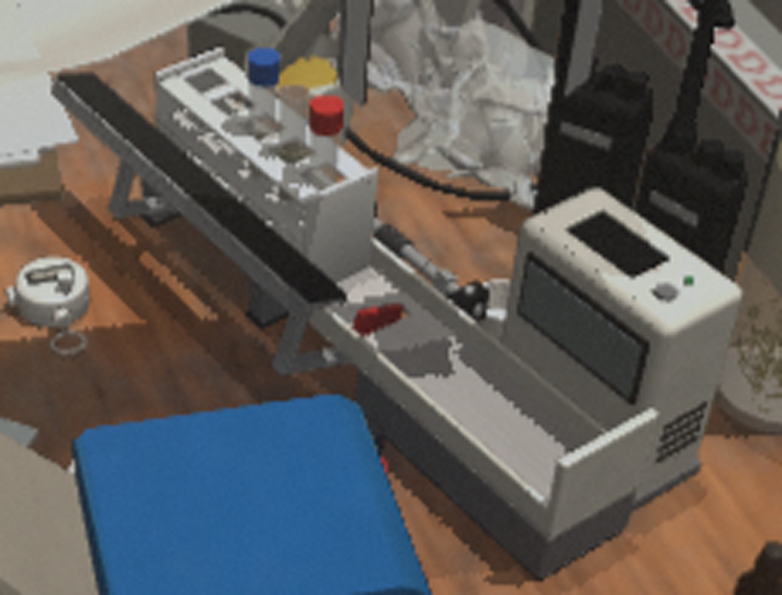

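View pics/tp1.png

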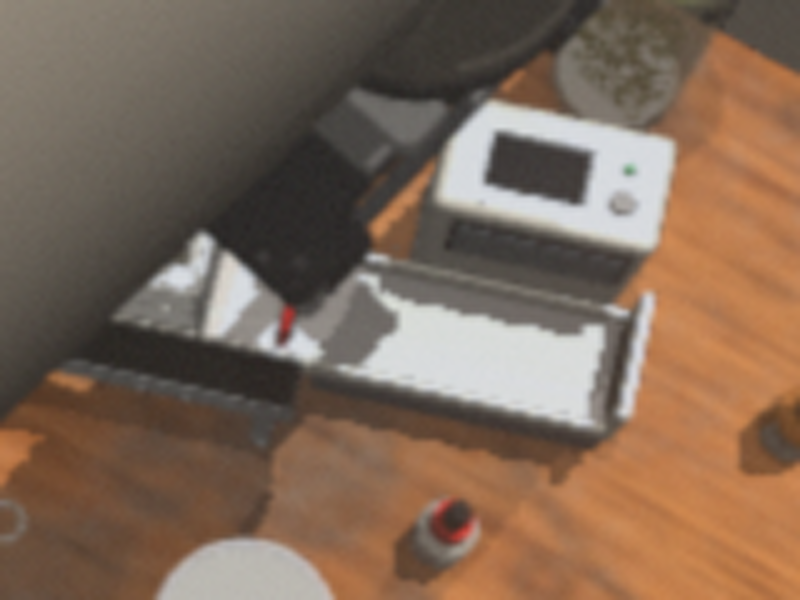

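Scene crop: rail corners (53,80),(95,73),(345,293),(310,300); rack top trailing corners (157,75),(220,50); leading (375,170). The tube with the blue cap at (263,65) stands in the rack. Top crop: rail end (303,365), reader-head top edge (440,200)-(650,248), bottle (450,520).

```bash
cat > h.py <<'E'
import numpy as np
from rig import camera_model
M={n:camera_model(n) for n in("scene","top")}
def proj(n,P):
    P=np.atleast_2d(P);E=M[n]["extrinsics"];K=M[n]["intrinsics"]
    c=P@E[:3,:3].T+E[:3,3];u=c@K.T;return u[:,:2]/u[:,2:]
def ray(n,uv,z):
    E=M[n]["extrinsics"];K=M[n]["intrinsics"];R=E[:3,:3];o=-R.T@E[:3,3]
    d=R.T@np.linalg.solve(K,[uv[0],uv[1],1]);return o+d*(z-o[2])/d[2]
def w(d,P):
    P=np.atleast_2d(P).astype(float);c,s=np.cos(d[2]),np.sin(d[2])
    return np.c_[d[0]+c*P[:,0]-s*P[:,1],d[1]+s*P[:,0]+c*P[:,1],P[:,2]]
S=lambda u,v:(265+u/3.4,100+v/3.4)
T=lambda u,v:(270+u/5,90+v/5)
E
python3 - <<'E'
from h import *
from scipy.optimize import least_squares
obs=[("scene",S(53,80),(-240,-62.4,96)),("scene",S(95,73),(-240,-35.6,88)),("scene",S(345,293),(14,-35.6,88)),("scene",S(310,300),(14,-62.4,96)),
("top",T(303,365),(14,-35.6,88)),("top",T(295,405),(14,-62.4,96))]
f=lambda d:np.concatenate([proj(n,w(d,P))[0]-uv for n,uv,P in obs])
r=least_squares(f,[650,-100,-1.6],x_scale=[100,100,1]);d=r.x
print(d,r.fun.reshape(-1,2).round(1))
np.save("dock.npy",d)
inv=lambda p:(np.array([[np.cos(d[2]),np.sin(d[2])],[-np.sin(d[2]),np.cos(d[2])]])@(p[:2]-d[:2])).round(1)
for n,uv,z in[("scene",S(157,75),110),("scene",S(220,50),110),("scene",S(375,170),110),("scene",S(265,52),152),("scene",S(326,100),152),("top",T(440,200),132),("top",T(650,248),132),("top",T(285,325),50),("scene",S(378,318),50),("top",T(455,510),96),("top",T(245,620),17),("scene",S(555,462),77)]:
    p=ray(n,uv,z);print(n,np.round(uv),p.round(),inv(p))
print(w(d,[[-113,-54,60],[162,0,60],[-113,0,60],[-200,-54,60],[-200,0,60]]))
E
```

```text
[ 492.43123054 -426.30702971   -1.79275663] [[-0.1 -2. ]
 [-1.1 -0.9]
 [ 1.1  0.8]
 [-0.5  1.1]
 [ 0.6 -1.3]
 [-0.2  1. ]]
scene [311. 122.] [ 510. -241.  110.] [-184.9  -23.3]
scene [330. 115.] [ 555. -250.  110.] [-185.5   22.1]
scene [375. 150.] [ 524. -392.  110.] [-40.6  23.6]
scene [343. 115.] [ 522. -313.  152.] [-117.    4.]
scene [361. 129.] [ 509. -367.  152.] [-61.4   3.5]
top [358. 130.] [ 517. -491.  132.] [57.3 38.2]
top [400. 140.] [ 495. -584.  132.] [153.4  37.6]
top [327. 155.] [ 481. -423.   50.] [ -0.6 -12.3]
scene [376. 194.] [ 486. -430.   50.] [ 4.6 -5.3]
top [361. 192.] [ 382. -500.   96.] [ 96.3 -91.4]
top [319. 214.] [ 338. -404.   17.] [  12.4 -155.2]
scene [428. 236.] [ 438. -572.   77.] [154.5 -20.9]
[[ 464.63204605 -304.19148876   60.        ]
 [ 456.76818427 -584.33280967   60.        ]
 [ 517.30730604 -316.07917086   60.        ]
 [ 483.78442276 -219.32579212   60.        ]
 [ 536.45968274 -231.21347422   60.        ]]
```

```bash
cat >> h.py <<'E'
from scipy.spatial.transform import Rotation as Ro
from rig import get_state
D=np.load("dock.npy")
def rep():
    s=get_state();p=s["tool_pos"];R=Ro.from_quat(s["eef_rot"]).as_matrix()
    c,q=np.cos(D[2]),np.sin(D[2]);v=p[:2]-D[:2]
    return s,p,R,np.array([c*v[0]+q*v[1],-q*v[0]+c*v[1],p[2]])
def go(x,y,z):
    s,p,R,l=rep();t=w(D,[[x,y,z]])[0]
    yd=np.array([-np.sin(D[2]),np.cos(D[2]),0]);a=R.T@yd;ang=np.arctan2(-a[0],a[1])
    print("t",round(s["time_s"],2),"dock",l.round(1),"F",s["ft_force"].round(1),"gap",round(s["finger_gap"],1),"delta",(R.T@(t-p)/200).round(4),"spin",round(ang/2/np.pi,4))
E
python3 -c "
from h import *
go(-215,-27,180)"
```

```text
t 0.1 dock [ 24.9  12.9 223.8] F [0.2 0.3 0.6] gap 94.4 delta [ 0.9455 -0.7642  0.22  ] spin -0.082
```

Emit:
apply_moves(
  moves=[
    {"delta_pos": [0.945, -0.764, 0], "spin": -0.082, "claw": 0.44},
    {"delta_pos": [0.945, -0.764, 0], "spin": -0.082, "claw": 0.44},
    {"delta_pos": [0.945, -0.764, 0], "spin": -0.082, "claw": 0.44},
    {"delta_pos": [0.945, -0.764, 0], "spin": -0.082, "claw": 0.44},
    {"delta_pos": [0.945, -0.764, 0], "spin": -0.082, "claw": 0.44},
    {"delta_pos": [0.945, -0.764, 0], "spin": -0.082, "claw": 0.44},
    {"delta_pos": [0.945, -0.764, 0], "spin": -0.082, "claw": 0.44},
    {"delta_pos": [0.945, -0.764, 0], "spin": -0.082, "claw": 0.44},
  ],
)

```text
time_s: 0.77
tool_pos: [513.9, -208.9, 224.6]
eef_rot: [0.78, 0.626, 0.0, -0.0]
ft_force: [-0.6, -0.8, -0.2]
finger_gap: 44.5
grasp_force: 0.0
```

```bash
python3 - <<'E'
from h import *
from rig import camera
import cv2
go(-215,-27,130)
a=camera("scene");b=camera("top")
cv2.imwrite("pics/sc2f.png",a);cv2.imwrite("pics/tp2f.png",b)
A=cv2.resize(a[60:270,255:455],(571,600),interpolation=2)
B=cv2.resize(b[100:210,190:420],(800,383),interpolation=2)
cv2.imwrite("pics/sc2.png",A);cv2.imwrite("pics/tp2.png",B)
E
```

```text
t 0.77 dock [-216.8  -26.9  224.6] F [-0.6 -0.8 -0.2] gap 44.5 delta [-0.0091 -0.0006  0.473 ] spin 0.0006
```

View pics/sc2.png

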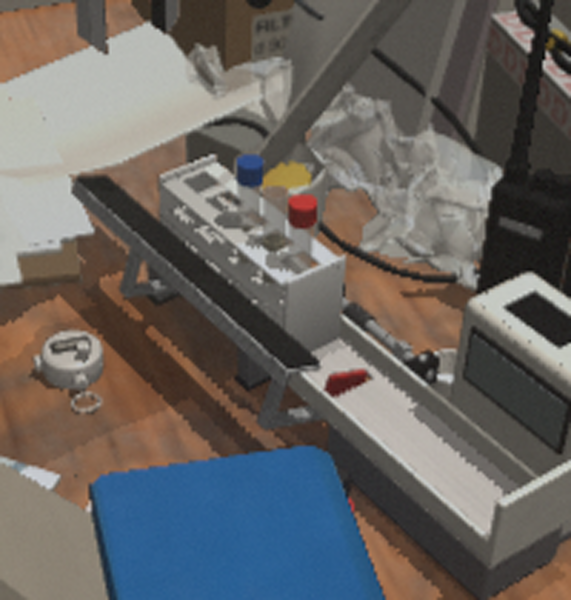

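View pics/tp2.png

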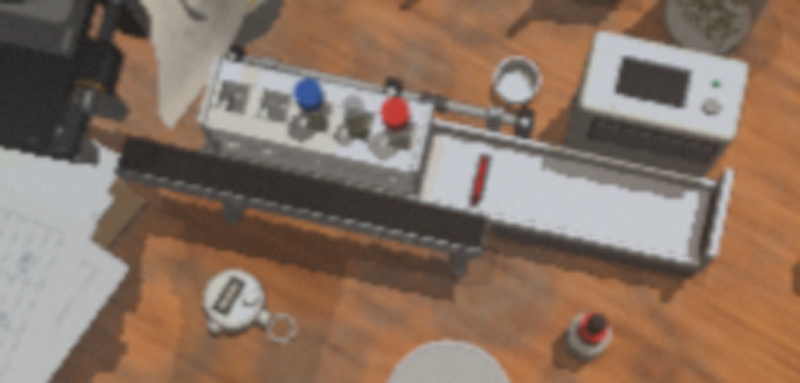

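Both crops show the dock unobstructed: top rail corners (127,140),(120,172),(485,215),(480,245); gate (480,180); rack top (215,57)-(437,97); fingertips at scene crop (90,40). Refit with these.

```bash
python3 - <<'E'
from h import *
from scipy.optimize import least_squares
S2=lambda u,v:(255+u*200/571,60+v*.35)
T2=lambda u,v:(190+u/3.478,100+v/3.482)
C=[(-240,-62.4,96),(-240,-35.6,88),(14,-35.6,88),(14,-62.4,96)]
obs=[("scene",a,P) for a,P in zip([S(53,80),S(95,73),S(345,293),S(310,300)],C)]+[("top",T2(*a),P) for a,P in zip([(120,172),(127,140),(485,215),(480,245)],C)]
obs+=[("top",T2(480,180),(0,0,50)),("top",T2(598,118),(56,37,130))]
f=lambda d:np.concatenate([proj(n,w(d,P))[0]-uv for n,uv,P in obs])
r=least_squares(f,[490,-420,-1.8],x_scale=[100,100,1],loss="soft_l1");d=r.x
print(d,f(d).reshape(-1,2).round(1).tolist());np.save("dock.npy",d)
import h;h.D=d
inv=lambda p:(np.array([[np.cos(d[2]),np.sin(d[2])],[-np.sin(d[2]),np.cos(d[2])]])@(p[:2]-d[:2])).round(1)
for n,uv,z in[("top",T2(203,127),110),("top",T2(218,57),110),("top",T2(437,97),110),("scene",S(157,75),110),("scene",S(220,50),110),("scene",S2(92,48),205)]:print(n,inv(ray(n,uv,z)))
p=get_state()["tool_pos"];print(proj("scene",[p-[0,0,19]]),S2(92,48))
go(-215,-27,130)
E
```

```text
[ 490.98682552 -427.05599775   -1.79084266] [[-0.5, -1.5], [-1.5, -0.3], [1.0, 1.4], [-0.7, 1.7], [-1.7, -0.7], [0.1, -1.4], [2.1, 0.6], [1.2, 2.2], [0.6, -0.8], [-4.4, -2.7]]
top [-185.5  -24.4]
top [-187.7   24.5]
top [-39.2  30.2]
scene [-186.   -21.7]
scene [-186.5   23.7]
scene [-218.1  -52.2]
[[300.27091579  73.14018909]] (287.2241681260946, 76.8)
t 0.87 dock [-215.2  -25.1  224.4] F [ 0.  -0.9 -0. ] gap 41.5 delta [-0.0007 -0.0095  0.4719] spin -0.0004
```

Emit:
apply_moves(
  moves=[
    {"delta_pos": [0, -0.008, 0.2], "spin": 0, "claw": 0.44},
    {"delta_pos": [0, -0.008, 0.4], "spin": 0, "claw": 0.44},
    {"delta_pos": [0, -0.008, 0.5], "spin": 0, "claw": 0.44},
    {"delta_pos": [0, -0.008, 0.55], "spin": 0, "claw": 0.44},
    {"delta_pos": [0, -0.008, 0.6], "spin": 0, "claw": 0.44},
    {"delta_pos": [0, -0.008, 0.65], "spin": 0, "claw": 0.44},
    {"delta_pos": [0, -0.008, 0.65], "spin": 0, "claw": 0.44},
  ],
)

```text
time_s: 1.45
tool_pos: [512.2, -211.3, 93.8]
eef_rot: [0.781, 0.624, -0.0, 0.0]
ft_force: [0.1, -2.0, 4.0]
finger_gap: 41.5
grasp_force: 2.0
```

```bash
python3 -c "
from h import *
go(-215,-27,79)"
```

```text
t 1.45 dock [-215.2  -26.3   93.8] F [ 0.1 -2.   4. ] gap 41.5 delta [-0.0008 -0.0033  0.074 ] spin -0.0004
```

Emit:
apply_moves(
  moves=[
    {"delta_pos": [0, -0.003, 0.04], "spin": 0, "claw": 0.44},
    {"delta_pos": [0, -0.003, 0.06], "spin": 0, "claw": 0.44},
    {"delta_pos": [0, -0.003, 0.074], "spin": 0, "claw": 0.44},
    {"delta_pos": [0, -0.003, 0.074], "spin": 0, "claw": 0.44},
    {"delta_pos": [0, -0.003, 0.074], "spin": 0, "claw": 0.44},
    {"delta_pos": [0, -0.003, 0.074], "spin": 0, "claw": 0.44},
  ],
)

```text
time_s: 1.95
tool_pos: [511.5, -210.9, 80.6]
eef_rot: [0.781, 0.624, -0.0, 0.0]
ft_force: [-5.1, -0.1, 6.7]
finger_gap: 41.0
grasp_force: 3.2
```

```bash
python3 - <<'E'
from h import *
from rig import camera
import cv2
go(-215,-27,79)
a=camera("scene");b=camera("top")
A=cv2.resize(a[90:230,265:425],(686,600),interpolation=2)
cv2.imwrite("pics/sc3.png",A);cv2.imwrite("pics/tp3f.png",b)
E
```

```text
t 1.95 dock [-215.4  -27.2   80.6] F [-5.1 -0.1  6.7] gap 41.0 delta [-0.0019  0.0008  0.0081] spin -0.0004
```

View pics/sc3.png

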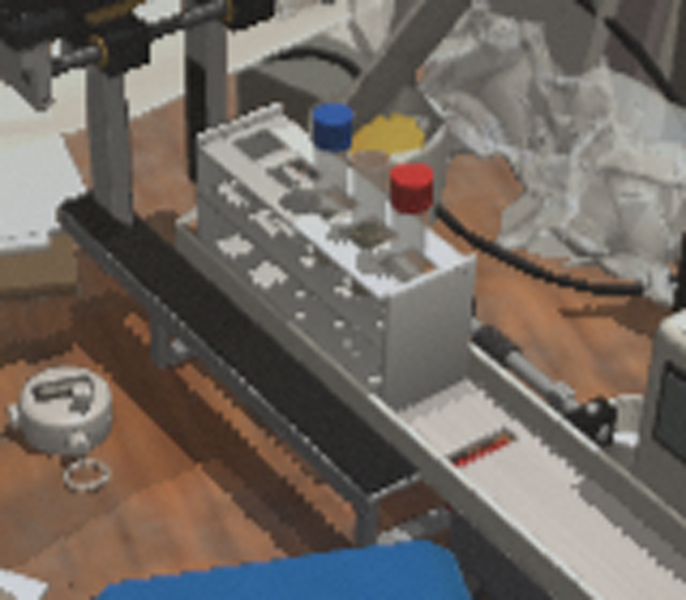

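Gate shows sunk in its slot (scene crop (480,450)), finger on the rail at (115,215), the other behind the rack. Push now.

Emit:
apply_moves(
  moves=[
    {"delta_pos": [-0.025, 0, 0.005], "spin": 0, "claw": 0.44},
    {"delta_pos": [-0.05, 0, 0.005], "spin": 0, "claw": 0.44},
    {"delta_pos": [-0.075, 0, 0.005], "spin": 0, "claw": 0.44},
    {"delta_pos": [-0.1, 0, 0.005], "spin": 0, "claw": 0.44},
    {"delta_pos": [-0.12, 0, 0.005], "spin": 0, "claw": 0.44},
    {"delta_pos": [-0.14, 0, 0.005], "spin": 0, "claw": 0.44},
    {"delta_pos": [-0.16, 0, 0.005], "spin": 0, "claw": 0.44},
    {"delta_pos": [-0.18, 0, 0.005], "spin": 0, "claw": 0.44},
  ],
)

```text
time_s: 2.72
tool_pos: [504.9, -245.3, 80.0]
eef_rot: [0.781, 0.625, 0.001, 0.001]
ft_force: [1.2, 4.9, 5.8]
finger_gap: 41.4
grasp_force: 3.3
```

```bash
python3 -c "
from h import *
go(-100,-27,79)"
```

```text
t 2.72 dock [-180.4  -26.1   80. ] F [1.2 4.9 5.8] gap 41.4 delta [-0.4021 -0.0042  0.0049] spin -0.0002
```

Emit:
apply_moves(
  moves=[
    {"delta_pos": [-0.025, -0.004, 0.004], "spin": 0, "claw": 0.44},
    {"delta_pos": [-0.05, -0.004, 0.004], "spin": 0, "claw": 0.44},
    {"delta_pos": [-0.075, -0.004, 0.004], "spin": 0, "claw": 0.44},
    {"delta_pos": [-0.1, -0.004, 0.004], "spin": 0, "claw": 0.44},
    {"delta_pos": [-0.125, -0.004, 0.004], "spin": 0, "claw": 0.44},
    {"delta_pos": [-0.15, -0.004, 0.004], "spin": 0, "claw": 0.44},
    {"delta_pos": [-0.175, -0.004, 0.004], "spin": 0, "claw": 0.44},
    {"delta_pos": [-0.2, -0.004, 0.004], "spin": 0, "claw": 0.44},
  ],
)

```text
time_s: 3.38
tool_pos: [495.4, -284.2, 79.2]
eef_rot: [0.781, 0.625, 0.001, 0.001]
ft_force: [0.1, 5.1, 5.5]
finger_gap: 41.7
grasp_force: 3.5
```

```bash
python3 - <<'E'
from h import *
from rig import camera
import cv2
go(-60,-27,79)
a=camera("scene");cv2.imwrite("pics/sc4.png",cv2.resize(a[60:240,265:445],(600,600),interpolation=2))
E
```

```text
t 3.38 dock [-140.4  -26.9   79.2] F [0.1 5.1 5.5] gap 41.7 delta [-4.021e-01 -2.000e-04  1.000e-03] spin -0.0002
```

View pics/sc4.png

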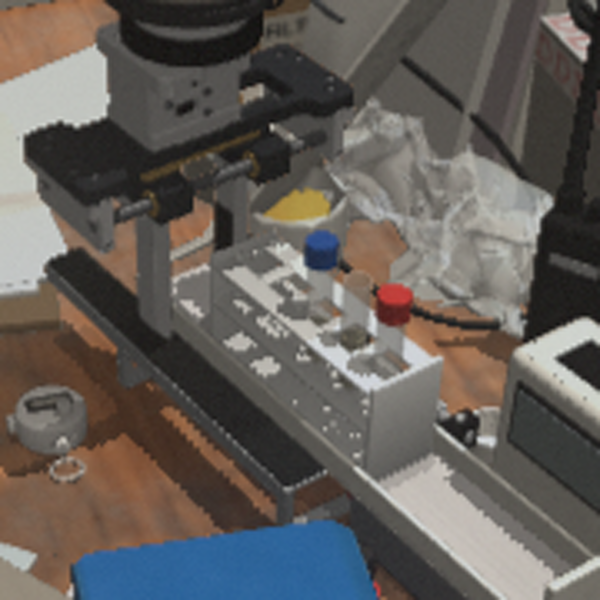

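Rack slides straight over the gate (its leading end at (400,470)), tubes upright, gripper clear of the caps.

Emit:
apply_moves(
  moves=[
    {"delta_pos": [-0.03, 0, 0.001], "spin": 0, "claw": 0.44},
    {"delta_pos": [-0.06, 0, 0.001], "spin": 0, "claw": 0.44},
    {"delta_pos": [-0.09, 0, 0.001], "spin": 0, "claw": 0.44},
    {"delta_pos": [-0.12, 0, 0.001], "spin": 0, "claw": 0.44},
    {"delta_pos": [-0.15, 0, 0.001], "spin": 0, "claw": 0.44},
    {"delta_pos": [-0.18, 0, 0.001], "spin": 0, "claw": 0.44},
    {"delta_pos": [-0.21, 0, 0.001], "spin": 0, "claw": 0.44},
    {"delta_pos": [-0.24, 0, 0.001], "spin": 0, "claw": 0.44},
  ],
)

```text
time_s: 4.1
tool_pos: [484.8, -331.1, 79.1]
eef_rot: [0.781, 0.625, 0.001, 0.001]
ft_force: [1.4, 6.1, 6.7]
finger_gap: 41.2
grasp_force: 3.7
```

Emit:
apply_moves(
  moves=[
    {"delta_pos": [-0.03, 0, 0.001], "spin": 0, "claw": 0.44},
    {"delta_pos": [-0.06, 0, 0.001], "spin": 0, "claw": 0.44},
    {"delta_pos": [-0.09, 0, 0.001], "spin": 0, "claw": 0.44},
    {"delta_pos": [-0.12, 0, 0.001], "spin": 0, "claw": 0.44},
    {"delta_pos": [-0.15, 0, 0.001], "spin": 0, "claw": 0.44},
    {"delta_pos": [-0.18, 0, 0.001], "spin": 0, "claw": 0.44},
    {"delta_pos": [-0.21, 0, 0.001], "spin": 0, "claw": 0.44},
    {"delta_pos": [-0.24, 0, 0.001], "spin": 0, "claw": 0.44},
  ],
)

```text
time_s: 4.77
tool_pos: [474.3, -377.9, 78.9]
eef_rot: [0.781, 0.625, 0.001, 0.001]
ft_force: [1.0, 5.9, 6.8]
finger_gap: 41.2
grasp_force: 3.7
```

```bash
python3 -c "
from h import *
go(0,-27,79)"
```

```text
t 4.77 dock [-44.3 -27.1  78.9] F [1.  5.9 6.8] gap 41.2 delta [-0.2215  0.0005 -0.0006] spin -0.0002
```

Emit:
apply_moves(
  moves=[
    {"delta_pos": [-0.03, 0, 0], "spin": 0, "claw": 0.44},
    {"delta_pos": [-0.06, 0, 0], "spin": 0, "claw": 0.44},
    {"delta_pos": [-0.09, 0, 0], "spin": 0, "claw": 0.44},
    {"delta_pos": [-0.12, 0, 0], "spin": 0, "claw": 0.44},
    {"delta_pos": [-0.145, 0, 0], "spin": 0, "claw": 0.44},
    {"delta_pos": [-0.165, 0, 0], "spin": 0, "claw": 0.44},
    {"delta_pos": [-0.18, 0, 0], "spin": 0, "claw": 0.44},
    {"delta_pos": [-0.19, 0, 0], "spin": 0, "claw": 0.44},
  ],
)

```text
time_s: 5.43
tool_pos: [465.8, -415.1, 78.9]
eef_rot: [0.781, 0.625, 0.001, 0.001]
ft_force: [1.1, 6.0, 6.9]
finger_gap: 41.7
grasp_force: 3.9
```

Emit:
apply_moves(
  moves=[
    {"delta_pos": [-0.01, 0, 0], "spin": 0, "claw": 0.44},
    {"delta_pos": [-0.02, 0, 0], "spin": 0, "claw": 0.44},
    {"delta_pos": [-0.03, 0, 0], "spin": 0, "claw": 0.44},
    {"delta_pos": [-0.03, 0, 0], "spin": 0, "claw": 0.44},
    {"delta_pos": [-0.03, 0, 0], "spin": 0, "claw": 0.44},
  ],
)

```text
time_s: 5.85
tool_pos: [464.8, -419.7, 78.9]
eef_rot: [0.781, 0.625, 0.001, 0.0]
ft_force: [0.5, 9.4, 9.3]
finger_gap: 41.2
grasp_force: 7.2
```

```bash
python3 - <<'E'
from h import *
from rig import camera
import cv2
go(1,-27,79)
a=camera("scene");b=camera("top")
A=cv2.resize(a[120:270,335:485],(500,500),interpolation=2)
cv2.imwrite("pics/sc5.png",A);cv2.imwrite("pics/tp5f.png",b)
for x in(-75,75):
  print(x,proj("scene",w(D,[[83+x,-24,110],[83+x,24,110]]))) 
E
```

```text
t 5.85 dock [ -1.4 -27.1  78.9] F [0.5 9.4 9.3] gap 41.2 delta [-0.0121  0.0007 -0.0004] spin -0.0
-75 [[371.29264635 173.77643324]
 [392.3994363  163.98480527]]
75 [[431.34405095 224.23728232]
 [453.45208027 212.10750947]]
```

View pics/sc5.png

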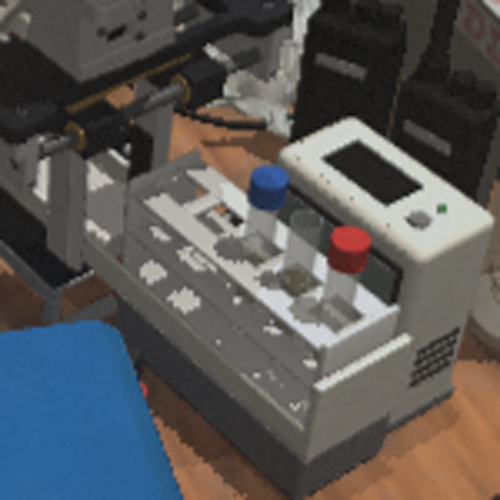

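The rack's leading end sits at the end stop (crop (320,365)), trailing end at (130,185), i.e. centre about 87 mm; the force rose as the stop was met. Backing off with the rail still held, then up.

Emit:
apply_moves(
  moves=[
    {"delta_pos": [0.01, 0, 0], "spin": 0, "claw": 0.44},
    {"delta_pos": [0.03, 0, 0], "spin": 0, "claw": 0.44},
    {"delta_pos": [0.07, 0, 0], "spin": 0, "claw": 0.44},
    {"delta_pos": [0.12, 0, 0], "spin": 0, "claw": 0.44},
    {"delta_pos": [0.15, 0, 0], "spin": 0, "claw": 0.44},
    {"delta_pos": [0.15, 0, 0], "spin": 0, "claw": 0.44},
  ],
)

```text
time_s: 6.45
tool_pos: [471.2, -391.8, 79.2]
eef_rot: [0.781, 0.625, 0.0, 0.001]
ft_force: [0.3, 2.6, 5.9]
finger_gap: 41.3
grasp_force: 2.9
```

```bash
python3 - <<'E'
from h import *
from rig import camera
import cv2
go(-30,-27,79)
a=camera("scene");b=camera("top")
A=cv2.resize(a[120:270,335:485],(500,500),interpolation=2)
B=cv2.resize(b[110:190,290:410],(750,500),interpolation=2)[:,:]
B=cv2.resize(B,(300,200))
A=np.hstack([A,np.vstack([B,np.zeros((300,300,3),np.uint8)])])
cv2.imwrite("pics/sc6.png",A)
E
```

```text
t 6.45 dock [-30.1 -27.   79.2] F [0.3 2.6 5.9] gap 41.3 delta [-0.0006  0.0001  0.0008] spin -0.0001
```

View pics/sc6.png

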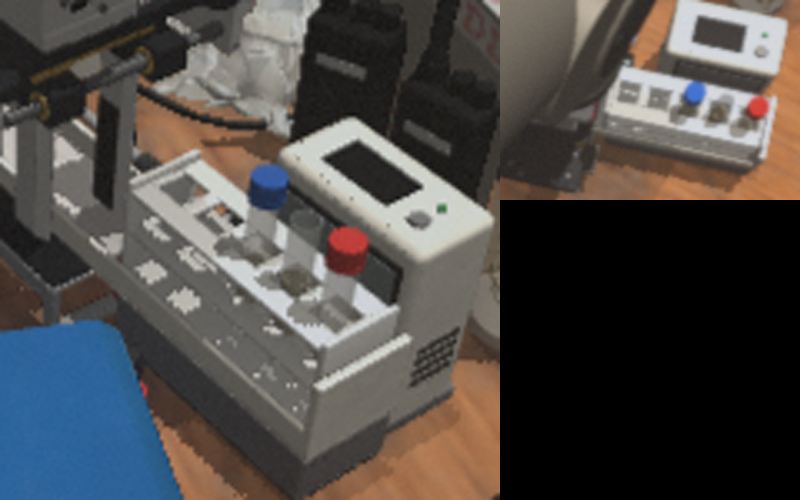

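The rack stayed at the stop, tubes upright, finger clear behind it. Raise gently.

Emit:
apply_moves(
  moves=[
    {"delta_pos": [0, 0, -0.03], "spin": 0, "claw": 0.44},
    {"delta_pos": [0, 0, -0.07], "spin": 0, "claw": 0.44},
    {"delta_pos": [0, 0, -0.11], "spin": 0, "claw": 0.44},
    {"delta_pos": [0, 0, -0.15], "spin": 0, "claw": 0.44},
    {"delta_pos": [0, 0, -0.19], "spin": 0, "claw": 0.44},
    {"delta_pos": [0, 0, -0.25], "spin": 0, "claw": 0.44},
    {"delta_pos": [0, 0, -0.4], "spin": 0, "claw": 0.44},
    {"delta_pos": [0, 0, -0.55], "spin": 0, "claw": 0.44},
  ],
)

```text
time_s: 7.22
tool_pos: [468.7, -391.2, 188.1]
eef_rot: [0.781, 0.624, -0.0, -0.001]
ft_force: [0.1, -0.5, 0.1]
finger_gap: 41.5
grasp_force: 0.0
```

Emit:
apply_moves(
  moves=[
    {"delta_pos": [0.2, 0, -0.2], "spin": 0, "claw": 0.44},
    {"delta_pos": [0.4, 0, -0.2], "spin": 0, "claw": 0.44},
    {"delta_pos": [0.6, 0, -0.2], "spin": 0, "claw": 0.44},
    {"delta_pos": [0.8, 0, -0.2], "spin": 0, "claw": 0.44},
    {"delta_pos": [0.95, 0, -0.2], "spin": 0, "claw": 0.44},
    {"delta_pos": [0.95, 0, -0.2], "spin": 0, "claw": 0.44},
    {"delta_pos": [0.95, 0, -0.2], "spin": 0, "claw": 0.44},
    {"delta_pos": [0.95, 0, -0.2], "spin": 0, "claw": 0.44},
  ],
)

```text
time_s: 7.88
tool_pos: [511.2, -206.9, 227.9]
eef_rot: [0.781, 0.624, -0.0, 0.0]
ft_force: [0.7, 0.3, -0.2]
finger_gap: 41.1
grasp_force: 0.0
```

```bash
python3 - <<'E'
from h import *
from rig import camera
import cv2
go(-30,-27,79)
a=camera("scene");b=camera("top")
A=cv2.resize(a[100:270,265:465],(470,400),interpolation=2)
B=cv2.resize(b[110:190,260:410],(320,171),interpolation=2)
cv2.imwrite("pics/sc7.png",np.hstack([A,np.vstack([B,np.zeros((229,320,3),np.uint8)])]))
E
```

```text
t 7.88 dock [-219.3  -28.3  227.9] F [ 0.7  0.3 -0.2] gap 41.1 delta [-0.946   0.0085  0.745 ] spin -0.0003
```

View pics/sc7.png

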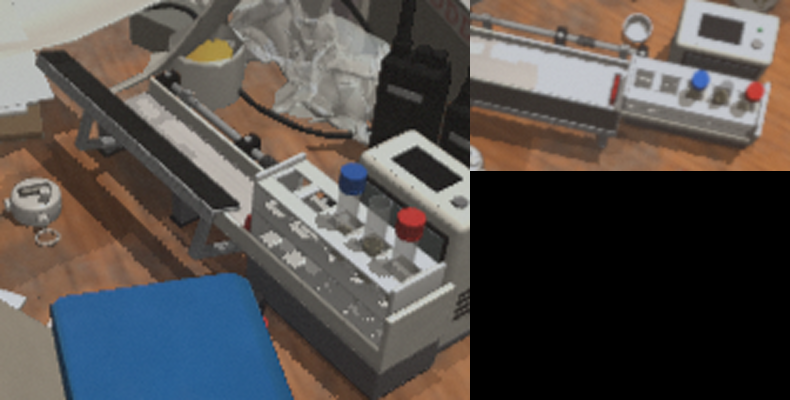

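The rail is up, the red gate stands behind the rack (scene crop (250,220), top inset (615,88)), and the tubes are upright. Handing in.

```bash
python3 -c "
from rig import close_job
print(close_job())"
```

```text
the job is handed in; nothing more can be done
None
```

The rack is loaded against the end stop with the gate up behind it and all three tubes upright in the last pictures; the job is handed in at about 8 s of robot time, and no verdict was returned.

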